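# Register a plaque and lower the print screen

## Task

Get the printing base ready for a print: slide the plywood plaque lying on its bed fully home against all three metal stops, so that it sits square and flush to them. Then gently lower the raised hinged screen until it is fully closed over the plaque, without slamming it and without shifting the plaque, and leave the things around the base where they are.

Things in the scene. Friction and masses are not known exactly. Their poses are not given: they have to be found in the camera images.
- press_base: Printing base, fixed: grey laminate board 340 x 360 mm (x by y) on feet, its bed 30 mm above the table; origin under its centre, at table height. +x points to the hinge side, +y along the hinge, z up. Two rubber rests 16 mm square, 16 mm high, stand on the bed at x -112, y +-130 mm; hinge clamps up to 67 mm above the table stand beyond x +128 mm.
- register (a point): Point on the bed under the plaque's centre when it is home: base x -20, y -10, z 30 mm; axes as the base. Around it stand three bare steel stops, 8 mm high, 22 mm long, 16 mm thick: two at base y -35 and +15 mm with their faces towards -x at base x +20 mm, one at base x -20 mm with its face towards +y at base y -65 mm.
- blank: The plywood plaque, loose on the bed: 80 x 110 x 12 mm (its x, y, z), 60 to 95 g; origin under its centre. When home its x and y axes are parallel to the base's. It starts 30 to 80 mm to -x and 20 to 55 mm to +y of home, turned up to 20 degrees. Two finished plaques alike lie off the base.
- screen (a joint): Hinge angle of the screen in rad: 0 closed (level over the bed), growing as its free side rises; starts at 1.35 to 1.7 (about upright), limit 1.85. The stiff hinge (0.9 N m of friction) holds it wherever it is left; some 1 to 5 N at the free side moves it down.
- screen_hinge (a point): Centre of the hinge axis, which runs along the base's y: base x +130, y 0, z 57 mm. Axes turn with the screen; when closed they are those of the base.
- screen_edge (a point): Middle of the outer (upper when closed) face of the free bar: 244 mm from the hinge axis, 11 mm out from the hinge plane; x towards the hinge, z out of the face. Screen: aluminium frame 250 x 280 mm, bars 22 x 22 mm centred on the hinge plane, stiff translucent mesh near its lower face. Closed, its underside is 16 mm above the bed, clear of plaque and stops.
- squeegee: Squeegee, wooden grip 24 x 200 x 60 mm with a black rubber blade on top, 89 mm high in all, standing beside the base; leave alone. Origin under its centre, long along its y.
- palette_knife: Palette knife 200 mm long lying flat beside the base; leave alone. Origin near its middle, long along its x.
- tape_roll: Roll of tape, 84 mm across, 20 mm high, flat on the table; leave alone. Origin under its centre.
- ink_jar: Ink jar, 72 mm across, 85 mm high, behind the hinge side; leave alone. Origin under its centre.
- ink_tub: Ink tub, 90 mm across, 100 mm high, behind the hinge side; leave alone. Origin under its centre.
There are look-alikes about, which are no part of the job. What is shaped like the blank but pink or red is not meant.

How it is judged:
By the outcome, as a careful person would: the job done as asked, in the order asked, and still so for the second after the job is handed in, with the robot touching nothing.
It also fails if it takes over 72 s, if anything falls off the work surface, if the arm or the gripper's body presses on something with over 40 N, if the wrist force passes 120 N, or if a joint passes its speed limit or range.

## Robot

A 6-joint arm with a two-finger parallel gripper is mounted at the origin on the work surface. World frame = base frame: x ahead of the robot, y to its left, z up, the work surface at z = 0. Lengths are in m, angles in rad, forces in N, time in s.
With the tool pointing down it reaches from about 0.325 to 1 m from the base axis. Payload 5.1 kg.
Tool frame: the origin (TCP) lies at the very end of the fingers, on their centre line; the grasp point (between the pads) lies bot.grip_depth behind it (bot.grip_depth is the distance from the TCP to the grasp point, in m); z points along the fingers, y is the line along which they close (so a half turn about z gives the same grasp; the last joint's range is limited). The gripper opens to 85 mm and grips with 20 to 120 N. Pads are 22 mm wide; open, the fingers measure 114 mm over their backs; the gripper's body (76 mm by 85 mm) begins 54 mm behind the grasp point. The pads swing forward as they close: fully open they stand 13 mm farther back than shut.
Start: joints at [-1.297, 0.124, 1.65, -0, 1.367, -0.083], TCP at [0.227, -0.609, 0.231] pointing down, gripper open.
Joint ranges: [-2.61, 2.61], [-1.02, 2.33], [0.03, 2.71], [-1.35, 4.49], [0.32, 2.68], [-2.91, 2.91]. Speed limits (rad/s): [2.57, 2.57, 3.14, 3.14, 3.14, 3.14].

## Interface

Orientations are given as a rotation vector (axis times angle).
In Python, from plant import state, imaging, finish_job, models, bot gives the robot as it stands.
- The arm moves only by the tool arm_command, never from a script. Its argument "moves" is a list of rows, each an object with "translation": the shift along the tool's x, y, z in cm, a list of three; "rot": the turn, a rotation vector about the tool's x, y, z in rad, a list of three; "grip": the finger opening in cm, from 0 to 8.54. A call has 1 to 20 rows; each row shifts and turns the commanded pose from where the row before left it, along the tool's axes as they then stand; what a row does not reach is not made up. A row lasts 1/10 s, in which the tool goes at most 50 mm and 8.59 degrees, less where a joint would pass 70% of its speed; a pose out of reach is approached as far as the arm can. A call is refused whole if a number of a shift passes 5 or a number of a turn 0.15, either way. A call with a gripper value outside its range is refused whole. The fingers move at their own pace and stop on an object; "squeeze" is the grip in N (left out, the last holds). Time passes only in rows, so rows that do not move let the fingers close. It gives the time, the measured TCP pose, the force, the opening and the grip force at its end, in the units of the state.
- state(): the state, without advancing time (a new reading comes with each control period).
- imaging.capture(name): name is "scene" or "top" or "wrist"; returns a dict with "color" (400x640x3 uint8, red, green, blue), "range_z" (400x640 float32, m along the optical axis (not along the pixel's ray), 0 where there is no reading), "fovy" (degrees; the focal length in pixels is half the picture's height over the tangent of half this angle, whatever the lens; pixels are square), "cx", "cy" (the principal point, pixels), "rvec" (rotation vector, rad) and "tvec" (3), from world to camera coordinates, as OpenCV has them; the wrist camera has in their place "T_tool_cam" (4x4, takes a point from camera to tool coordinates, whose origin is the TCP and whose axes are the flange's). Camera axes: x right, y down, z forward; pixel columns grow to the right and rows downward; lengths in m; the calibration is good to about 2 mm. The wrist camera is an equidistant fisheye: a pixel r from the principal point sees the ray r / f radians off the axis. A picture is of the moment at which its call begins: read the wrist's pose just before it.
- finish_job(): hands the job in; it is judged then, once.
Trained networks look in a picture, given as the dict that the camera call returned (one of the last four; its "shot" number tells which), for a name from the list of things; names that differ only in an ending like _2 or _b are one class to them, and where a whole thing is asked for, a point or a joint stands for the part that bears it (a point fixed in the world has none). Each returns a list of dicts, best first, with "score" (0 to 1); they miss things now and then, are a little off and sometimes report something else, mostly with a low value. They report only what shows in the picture. A call takes as long as a camera call. They do not tell look-alikes from the thing itself.
- models.boxes_of(picture, target): "at" ([x, y, z] in m, in world coordinates, good to about 4 mm: the middle of the surface that is visible of it).
The state is a dict: "t": time; "joints": joint angles; "qd": joint speeds; "tau": joint torques, N m; "eef_pos": TCP position; "ee_rot": TCP orientation; "ft_force": force on the tool from outside, world axes, zero at the start; "moment": the same for the moment, N m; "grip_width": finger opening in m; "gripper_force": force on a finger pad.
Only numpy, scipy, OpenCV 4.12 (cv2) and the standard library are available. Lean on these libraries where they do the work, as an engineer would, in place of code of your own. Each camera call takes 0.05 s, during which the arm holds its last target. There are 200 camera calls.

## Working session

There is one attempt and no reset: what is moved stays moved. The work goes in short steps, Python scripts to look and compute and a tool call to move; the robot and the scene stay as the last step left them, time stands still between calls to the robot, and variables do not carry over. Pictures are saved under pics/ and viewed, at most 10 in all, crops included, and the job is handed in when it is done.

Besides the shell and the picture viewer there is one more tool, called after "Request:" as a command line: name --argument value ..., lists and objects as JSON in quotes. arm_command: Moves the arm, as the interface text tells. Its arguments: {"type":"object","properties":{"moves":{"type":"array"},"squeeze":{"type":"number"}},"required":["moves"]}

```bash
mkdir -p pics; ls
cat > h.py <<'E'
import numpy as np, cv2
from scipy.spatial.transform import Rotation as R
from plant import state, imaging, finish_job, models, bot
def cloud(p):
    h,w=p["range_z"].shape; f=h/2/np.tan(np.radians(p["fovy"])/2)
    v,u=np.mgrid[:h,:w]; z=p["range_z"].astype(float)
    P=np.stack([(u-p["cx"])/f*z,(v-p["cy"])/f*z,z],-1)
    M=R.from_rotvec(np.array(p["rvec"]).ravel()).as_matrix()
    W=(P-np.array(p["tvec"]).ravel())@M
    W[z==0]=np.nan
    return W
def proj(p,X):
    h=p["range_z"].shape[0]; f=h/2/np.tan(np.radians(p["fovy"])/2)
    c=R.from_rotvec(np.array(p["rvec"]).ravel()).apply(X)+np.array(p["tvec"]).ravel()
    return c[...,:2]/c[...,2:]*f+[p["cx"],p["cy"]]
E
python3 - <<'E'
from h import *
s=state(); print(s["t"],s["eef_pos"],s["ee_rot"],bot.grip_depth)
for n in("scene","top"):
    p=imaging.capture(n); cv2.imwrite(f"pics/{n}0.png",p["color"][...,::-1])
    np.savez(f"{n}0.npz",**{k:p[k] for k in p if k!="shot"})
    for t in("press_base","blank","screen","screen_edge","squeegee","palette_knife","tape_roll","ink_jar","ink_tub"):
        print(n,t,[(np.round(d["at"],3).tolist(),round(d["score"],2),np.round(proj(p,np.array(d["at"]))).tolist()) for d in models.boxes_of(p,t)][:4])
E
```

```text
pics
0.0 [ 0.22682566 -0.60849793  0.23002404] [-3.08967944e+00 -5.57085939e-01  3.39171423e-04] 0.0187
scene press_base [([0.576, 0.067, 0.031], 0.83, [355.0, 218.0]), ([0.584, 0.098, 0.209], 0.66, [368.0, 169.0])]
scene blank [([0.597, 0.406, 0.012], 0.94, [424.0, 183.0]), ([0.186, -0.298, 0.009], 0.94, [193.0, 214.0]), ([0.488, -0.068, 0.043], 0.74, [305.0, 221.0]), ([0.756, -0.328, 0.012], 0.64, [294.0, 333.0])]
scene screen [([0.582, 0.092, 0.204], 0.9, [366.0, 171.0]), ([0.698, 0.214, 0.072], 0.26, [417.0, 207.0])]
scene screen_edge [([0.577, 0.1, 0.209], 0.67, [367.0, 168.0])]
scene squeegee [([0.758, -0.066, 0.06], 0.72, [369.0, 265.0])]
scene palette_knife [([0.485, -0.244, -0.002], 0.88, [259.0, 258.0]), ([0.581, 0.092, 0.205], 0.3, [365.0, 171.0])]
scene tape_roll [([0.35, -0.225, 0.015], 0.52, [238.0, 228.0])]
scene ink_jar []
scene ink_tub [([0.698, 0.213, 0.07], 0.82, [416.0, 207.0]), ([0.486, -0.069, 0.042], 0.74, [304.0, 221.0])]
top press_base [([0.538, 0.019, 0.031], 0.82, [311.0, 188.0])]
top blank [([0.48, -0.068, 0.046], 0.95, [341.0, 207.0]), ([0.592, 0.401, 0.013], 0.85, [187.0, 171.0]), ([0.316, -0.412, 0.009], 0.84, [458.0, 264.0]), ([0.176, -0.298, 0.011], 0.64, [420.0, 313.0])]
top screen [([0.541, 0.094, 0.312], 0.63, [275.0, 168.0])]
top screen_edge [([0.547, 0.098, 0.311], 0.81, [273.0, 165.0]), ([0.339, -0.228, 0.018], 0.72, [395.0, 256.0])]
top squeegee [([0.745, -0.049, 0.059], 0.79, [334.0, 117.0])]
top palette_knife [([0.476, -0.24, 0.003], 0.97, [397.0, 210.0]), ([0.544, 0.093, 0.308], 0.73, [275.0, 167.0])]
top tape_roll [([0.337, -0.226, 0.016], 0.72, [395.0, 257.0]), ([0.742, -0.047, 0.059], 0.19, [334.0, 118.0])]
top ink_jar [([0.477, 0.271, 0.087], 0.78, [221.0, 206.0])]
top ink_tub [([0.673, 0.231, 0.102], 0.96, [236.0, 137.0]), ([0.537, 0.015, 0.036], 0.3, [313.0, 188.0])]
```

View pics/scene0.png

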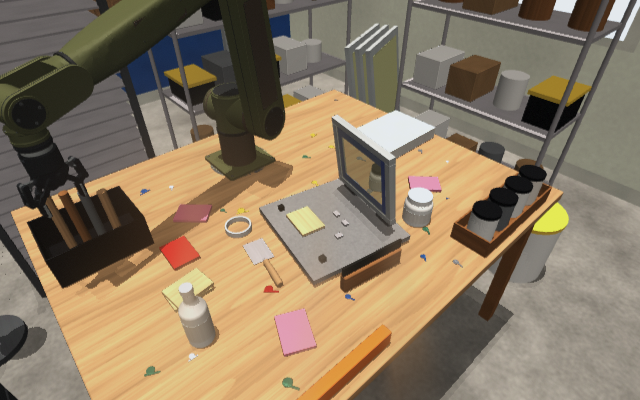

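View pics/top0.png

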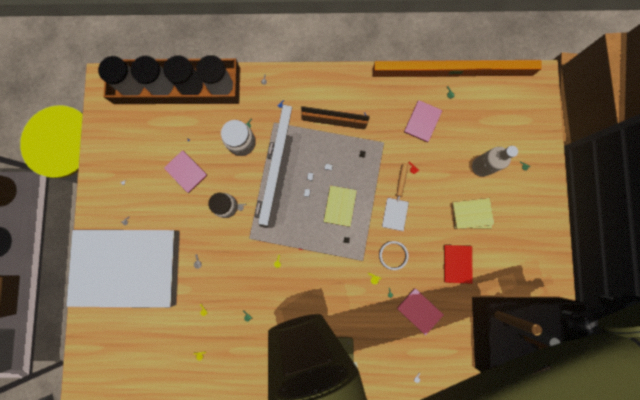

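Top view: the plaque on the bed is yellow at (341,207). The other yellow one at (473,214) and the pink and red ones at (187,171), (423,120), (458,264) and (420,312) all lie off the base. The stops are at (328,167), (311,176) and (306,192), the rests at (362,154) and (347,240), and the upright screen runs from (285,110) to (265,222).

Run:
```python
from h import *
from scipy import ndimage as nd
from scipy.optimize import least_squares
p=dict(np.load("top0.npz")); W=cloud(p); z=W[...,2]
reg=np.zeros(z.shape,bool); reg[120:265,245:392]=1
bed=reg&(abs(z-.030)<.004)
print("bed z",np.median(z[bed]),z[bed].std())
# table z nearby
# plaque by colour
c=p["color"].astype(int); yel=reg&((c[...,0]-c[...,2])>50)&(c[...,1]>120)&(z>.034)
l,n=nd.label(yel); k=1+np.argmax(nd.sum(yel,l,range(1,n+1))); m=l==k
print("plaque px",m.sum(),"z",np.median(z[m]))
(cx,cy),(w,h),a=cv2.minAreaRect(W[m][:,:2].astype(np.float32)*1000); print("plaque",cx,cy,w,h,a)
# low raised blobs / rests
for lo,hi in((.0345,.0405),(.0415,.052)):
    b=reg&(z>lo)&(z<hi)&~nd.binary_dilation(m,iterations=3); l,n=nd.label(b)
    for i in range(1,n+1):
        q=l==i
        if 6<q.sum()<200: v,u=np.argwhere(q).mean(0); print(lo,q.sum(),(round(u),round(v)),np.round(W[q].mean(0)*1000,1))
cr=cv2.resize(p["color"][115:265,240:395][...,::-1],None,fx=4,fy=4,interpolation=cv2.INTER_CUBIC); cv2.imwrite("pics/crop.png",cr)
ys=bed; (cx,cy),(w,h),a=cv2.minAreaRect(W[nd.binary_opening(bed)][:,:2].astype(np.float32)*1000); print("bed",cx,cy,w,h,a)
```

```text
bed z 0.02957256087023813 0.0018148576005639113
plaque px 963 z 0.04142720878162939
plaque 484.9144592285156 -64.381103515625 77.09253692626953 107.74492645263672 79.7710952758789
0.0345 7 (347, 123) [734.8 -87.5  37.7]
0.0345 36 (328, 166) [602.3 -31.4  37.9]
0.0345 34 (310, 176) [574.4  22.4  37.5]
0.0345 38 (307, 192) [524.8  32.   37.5]
0.0415 16 (336, 120) [739.9 -54.9  47. ]
0.0415 19 (350, 123) [733.6 -97.6  45.9]
0.0415 8 (253, 138) [688.6 193.4  46.5]
0.0415 13 (273, 144) [668.1 133.5  43.5]
0.0415 7 (250, 146) [663.1 200.7  47.6]
0.0415 32 (362, 153) [ 640.8 -132.4   45.7]
0.0415 25 (270, 155) [636.1 143.3  43.9]
0.0415 11 (260, 202) [495.3 168.   44.2]
0.0415 12 (256, 215) [456.8 178.5  44.1]
0.0415 29 (347, 240) [386.1 -83.8  45.5]
bed 534.8687744140625 1.7940673828125 339.9881591796875 359.8493957519531 79.26372528076172
```

View pics/crop.png

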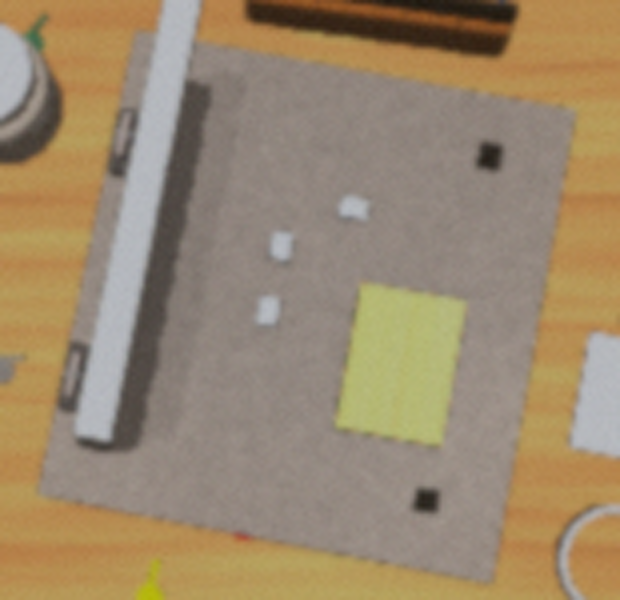

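The fit agrees with the known sizes: the bed measures 340 x 360 mm and the plaque 77 x 108 mm, with its top at z 41 mm. The plaque inside the bed outline, yellow at crop (400,365), is the right one.

My plan is to turn the tool to the base axes and push the plaque +x, then -y, then +x again. After that I lower the screen.

Request:
arm_command --moves '[{"translation":[0,0,-0.5],"rot":[0,0,-0.147],"grip":3},{"translation":[0,0,0],"rot":[0,0,-0.147],"grip":3},{"translation":[0,0,0],"rot":[0,0,-0.147],"grip":3},{"translation":[0,0,0],"rot":[0,0,-0.147],"grip":3},{"translation":[0,0,0],"rot":[0,0,-0.147],"grip":3},{"translation":[0,0,0],"rot":[0,0,-0.147],"grip":3},{"translation":[0,0,0],"rot":[0,0,-0.144],"grip":3},{"translation":[4,1.2,0],"rot":[0,0,0],"grip":3},{"translation":[4,1.2,0],"rot":[0,0,0],"grip":3},{"translation":[4,1.2,0],"rot":[0,0,0],"grip":3},{"translation":[4,1.2,0],"rot":[0,0,0],"grip":3},{"translation":[4,1.2,0],"rot":[0,0,0],"grip":3},{"translation":[4,1.2,0],"rot":[0,0,0],"grip":3},{"translation":[4,1.2,0],"rot":[0,0,0],"grip":3},{"translation":[4,1.2,0],"rot":[0,0,0],"grip":3},{"translation":[4,1.2,0],"rot":[0,0,0],"grip":3},{"translation":[4,1.2,0],"rot":[0,0,0],"grip":3},{"translation":[4,1.2,0],"rot":[0,0,0],"grip":3},{"translation":[4,1.2,0],"rot":[0,0,0],"grip":3},{"translation":[0,0,0],"rot":[0,0,0],"grip":3}]'

```text
t: 3.0
eef_pos: [0.4596, -0.1608, 0.2365]
ee_rot: [-2.414, -2.01, -0.002]
ft_force: [-0.2, -0.1, -0.7]
grip_width: 0.0301
gripper_force: 0.0
```

```bash
cat >> h.py <<'E'
# base pose from rests and stops (procrustes)
A=np.array([[-112,-130],[-112,130],[28,-35],[28,15],[-20,-73]])/1e3
B=np.array([[640.8,-132.4],[386.1,-83.8],[574.4,22.4],[524.8,32.],[602.3,-31.4]])/1e3
_h=(A-A.mean(0)).T@(B-B.mean(0)); YAW=np.arctan2(_h[0,1]-_h[1,0],_h[0,0]+_h[1,1])
C,S=np.cos(YAW),np.sin(YAW); RB=np.array([[C,-S],[S,C]]); T0=B.mean(0)-RB@A.mean(0)
def tobase(X): return (np.asarray(X)[...,:2]-T0)@RB
def rep():
    s=state(); b=tobase(s["eef_pos"]); M=R.from_rotvec(s["ee_rot"]).as_matrix()
    print("t %.2f"%s["t"],"base xy mm",np.round(b*1e3,1),"z",round(s["eef_pos"][2]*1e3,1),
     "toolx-yaw err deg",round(np.degrees(np.arctan2(M[1,0],M[0,0])-YAW),2),"tilt",np.round(M[2,:2],4),
     "F(base)",np.round(np.r_[s["ft_force"][:2]@RB,s["ft_force"][2]],2),"grip",round(s["grip_width"],4))
def plaque(p,reg):
    from scipy import ndimage as nd
    W=cloud(p); c=p["color"].astype(int); z=W[...,2]; b=tobase(W)
    m=((c[...,0]-c[...,2])>50)&(c[...,1]>120)&(z>.034)&(z<.05)&(abs(b[...,0])<.17)&(abs(b[...,1])<.18)
    l,n=nd.label(m); m=l==1+np.argmax(nd.sum(m,l,range(1,n+1)))
    r=cv2.minAreaRect((b[m]*1e3).astype(np.float32)); print("plaque base",np.round(r[0],1),np.round(r[1],1),round(r[2],1)); return m
E
python3 - <<'E'
from h import *
print(np.degrees(YAW),T0,np.round(((A@RB.T+T0)-B)*1e3,1).tolist()); rep()
plaque(dict(np.load("top0.npz")),0)
E
```

```text
79.18146400316118 [0.53446807 0.00178292] [[0.3, -0.2], [-0.3, -0.0], [-0.3, 0.3], [0.2, 0.1], [0.1, -0.2]]
t 3.00 base xy mm [-173.8   43. ] z 236.5 toolx-yaw err deg 0.39 tilt [0.0011 0.0007] F(base) [-0.14  0.18 -0.74] grip 0.0301
plaque base [-74.3  36.3] [ 77.1 107.7] 0.6
```

Request:
arm_command --moves '[{"translation":[1.7,0.3,2],"rot":[0,0,0.007],"grip":3},{"translation":[1.7,0.3,3],"rot":[0,0,0],"grip":3},{"translation":[0,0,3.5],"rot":[0,0,0],"grip":3},{"translation":[0,0,3.5],"rot":[0,0,0],"grip":3},{"translation":[0,0,3],"rot":[0,0,0],"grip":3},{"translation":[0,0,2],"rot":[0,0,0],"grip":3},{"translation":[0,0,1],"rot":[0,0,0],"grip":3},{"translation":[0,0,1],"rot":[0,0,0],"grip":3},{"translation":[0,0,0.8],"rot":[0,0,0],"grip":3},{"translation":[0,0,0.4],"rot":[0,0,0],"grip":3},{"translation":[0,0,0],"rot":[0,0,0],"grip":3},{"translation":[0,0,0],"rot":[0,0,0],"grip":3}]'

```text
t: 4.2
eef_pos: [0.4711, -0.1324, 0.035]
ee_rot: [2.426, 1.994, 0.001]
ft_force: [0.0, 0.4, 0.9]
grip_width: 0.0297
gripper_force: 0.0
```

Run:
```python
from h import *
rep()
p=imaging.capture("wrist"); cv2.imwrite("pics/w1.png",p["color"][...,::-1])
```

```text
t 4.20 base xy mm [-143.7   37.1] z 35.0 toolx-yaw err deg -0.35 tilt [-0.0002  0.0012] F(base) [0.4  0.06 0.88] grip 0.0297
```

View pics/w1.png

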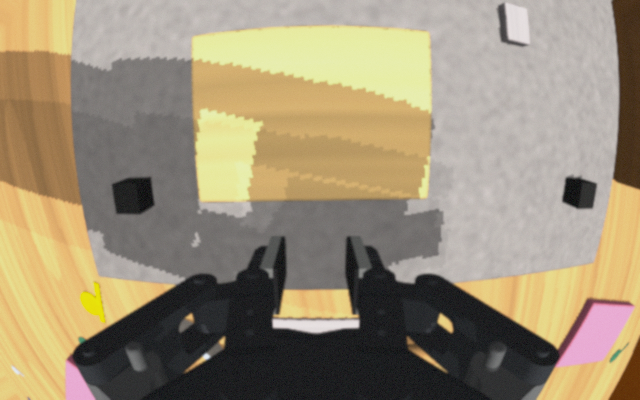

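The wrist picture shows both fingertips (275,260) and (352,260) facing the plaque's -x edge (row 200). Stops and rests are clear of them, so I push +x.

Request:
arm_command --moves '[{"translation":[0.5,0,0.2],"rot":[0,0,-0.005],"grip":3},{"translation":[0.8,0,0],"rot":[0,0,0],"grip":3},{"translation":[0.5,0,0],"rot":[0,0,0],"grip":3},{"translation":[0.5,0,0],"rot":[0,0,0],"grip":3},{"translation":[0.5,0,0],"rot":[0,0,0],"grip":3},{"translation":[0.5,0,0],"rot":[0,0,0],"grip":3},{"translation":[0.5,0,0],"rot":[0,0,0],"grip":3},{"translation":[0.5,0,0],"rot":[0,0,0],"grip":3},{"translation":[0.5,0,0],"rot":[0,0,0],"grip":3},{"translation":[0.5,0,0],"rot":[0,0,0],"grip":3},{"translation":[0.4,0,0],"rot":[0,0,0],"grip":3},{"translation":[0.3,0,0],"rot":[0,0,0],"grip":3},{"translation":[0.2,0,0],"rot":[0,0,0],"grip":3},{"translation":[0,0,0],"rot":[0,0,0],"grip":3}]'

```text
t: 5.65
eef_pos: [0.4822, -0.071, 0.0323]
ee_rot: [-2.422, -2.001, -0.0]
ft_force: [0.0, 0.4, -0.2]
grip_width: 0.0298
gripper_force: 0.0
```

```bash
cat >> h.py <<'E'
def wrist_plaque():
    from scipy import ndimage as nd
    s=state(); p=imaging.capture("wrist"); h,w=p["range_z"].shape; f=h/2/np.tan(np.radians(p["fovy"])/2)
    v,u=np.mgrid[:h,:w]; dx,dy=u-p["cx"],v-p["cy"]; r=np.hypot(dx,dy)+1e-9; th=r/f; z=p["range_z"].astype(float)
    t=np.tan(np.minimum(th,1.4)); P=np.stack([dx/r*t*z,dy/r*t*z,z],-1); P[(z==0)|(th>1.3)]=np.nan
    T=np.array(p["T_tool_cam"]); X=P@T[:3,:3].T+T[:3,3]
    X=X@R.from_rotvec(s["ee_rot"]).as_matrix().T+s["eef_pos"]; b=tobase(X); Z=X[...,2]; c=p["color"].astype(int)
    yel=(c[...,0]-c[...,2]>0.28*c[...,0])&(c[...,1]>0.75*c[...,0])
    on=(abs(b[...,0])<.12)&(abs(b[...,1])<.12)
    m=on&(Z>.037)&(Z<.047)&yel; l,n=nd.label(m); 
    m=l==1+np.argmax(nd.sum(m,l,range(1,n+1)))
    q=(b[m]*1e3).astype(np.float32); rr=cv2.minAreaRect(q); print("wrist plaque",np.round(rr[0],1),np.round(rr[1],1),round(rr[2],2),"z",np.median(Z[m]))
    return p,b,Z,m
E
python3 - <<'E'
from h import *
rep()
plaque(imaging.capture("top"),0); wrist_plaque()
E
```

```text
t 5.65 base xy mm [-81.3  37.6] z 32.3 toolx-yaw err deg -0.05 tilt [ 0.0002 -0.0002] F(base) [ 0.35  0.07 -0.2 ] grip 0.0298
plaque base [ 2.8 35.7] [106.4  17.8] 86.1
wrist plaque [-30.   37.8] [ 81.  109.9] 0.04 z 0.04175236800423587
```

Request:
arm_command --moves '[{"translation":[-0.5,0,0],"rot":[0,0,0],"grip":3},{"translation":[-0.8,0,-1],"rot":[0,0,0],"grip":0},{"translation":[0,0,-2],"rot":[0,0,0],"grip":0},{"translation":[0,0,-2],"rot":[0,0,0],"grip":0},{"translation":[1.7,-2,0],"rot":[0,0,0],"grip":0},{"translation":[1.7,-2,0],"rot":[0,0,0],"grip":0},{"translation":[1.7,-2,0],"rot":[0,0,0],"grip":0},{"translation":[1.8,-2.2,0],"rot":[0,0,0],"grip":0},{"translation":[0,0,0],"rot":[0,0,0],"grip":0},{"translation":[0,0,0],"rot":[0,0,0],"grip":0},{"translation":[0,0,0],"rot":[0,0,0],"grip":0}]'

```text
t: 6.85
eef_pos: [0.4132, -0.0016, 0.0831]
ee_rot: [2.422, 1.999, 0.001]
ft_force: [-0.8, -0.8, -0.5]
grip_width: -0.0001
gripper_force: 0.0
```

Run:
```python
from h import *
rep(); wrist_plaque()
```

```text
t 6.85 base xy mm [-26.1 118.5] z 83.1 toolx-yaw err deg -0.11 tilt [-0.0001  0.0015] F(base) [-0.97  0.61 -0.5 ] grip -0.0001
wrist plaque [-29.1  38.4] [ 80.  109.8] 0.06 z 0.04166466686226175
```

Request:
arm_command --moves '[{"translation":[0,0,1.5],"rot":[0,0,0],"grip":0},{"translation":[0,0,1.5],"rot":[0,0,0],"grip":0},{"translation":[0,0,1.2],"rot":[0,0,0],"grip":0},{"translation":[0,0,0.7],"rot":[0,0,0],"grip":0},{"translation":[0,0.6,0],"rot":[0,0,0],"grip":0},{"translation":[0,0.5,0],"rot":[0,0,0],"grip":0},{"translation":[0,0.5,0],"rot":[0,0,0],"grip":0},{"translation":[0,0.5,0],"rot":[0,0,0],"grip":0},{"translation":[0,0.5,0],"rot":[0,0,0],"grip":0},{"translation":[0,0.5,0],"rot":[0,0,0],"grip":0},{"translation":[0,0.5,0],"rot":[0,0,0],"grip":0},{"translation":[0,0.5,0],"rot":[0,0,0],"grip":0},{"translation":[0,0.5,0],"rot":[0,0,0],"grip":0},{"translation":[0,0.4,0],"rot":[0,0,0],"grip":0},{"translation":[0,0.2,0],"rot":[0,0,0],"grip":0},{"translation":[0,0,0],"rot":[0,0,0],"grip":0}]'

```text
t: 8.5
eef_pos: [0.4637, -0.0108, 0.0332]
ee_rot: [2.422, 2.001, 0.0]
ft_force: [0.4, 0.4, -0.6]
grip_width: 0.0001
gripper_force: 0.0
```

Run:
```python
from h import *
rep(); wrist_plaque()
```

```text
t 8.50 base xy mm [-25.6  67.2] z 33.2 toolx-yaw err deg -0.07 tilt [0.     0.0002] F(base) [ 0.45 -0.28 -0.61] grip 0.0001
wrist plaque [-17.3  -0.7] [111.1  53.7] 88.4 z 0.04165631022046372
```

```bash
sed -i 's/m=on&(Z>.037)&(Z<.047)&yel;/m=on\&(Z>.0397)\&(Z<.0440);/' h.py
python3 - <<'E'
from h import *
p,b,Z,m=wrist_plaque()
cv2.imwrite("pics/w2.png",np.hstack([p["color"][...,::-1]]))
E
```

```text
wrist plaque [-30.5   2.1] [116.2  80.3] 88.62 z 0.041714834751268776
```

View pics/w2.png

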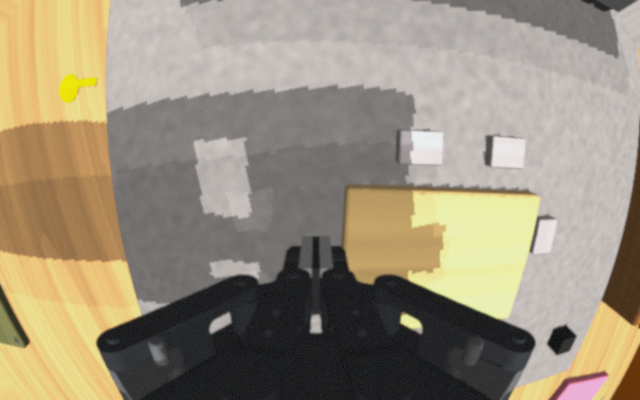

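The wrist picture shows the plaque (345–540, 185–320) lying about 10 mm short of the two stops (420,147) and (505,152), and about 9 mm from the side stop (545,235). I push on in -y until it meets that stop.

Request:
arm_command --moves '[{"translation":[0,0.4,0],"rot":[0,0,0],"grip":0},{"translation":[0,0.3,0],"rot":[0,0,0],"grip":0},{"translation":[0,0.1,0],"rot":[0,0,0],"grip":0},{"translation":[0,0,0],"rot":[0,0,0],"grip":0}]'

```text
t: 9.0
eef_pos: [0.4702, -0.0121, 0.033]
ee_rot: [-2.42, -1.999, 0.004]
ft_force: [-5.3, 0.7, 3.7]
grip_width: -0.0001
gripper_force: 3.0
```

Run:
```python
from h import *
rep(); p,b,Z,m=wrist_plaque(); q=b[m]*1e3; print(np.percentile(q,[.5,99.5],axis=0))
```

```text
t 9.00 base xy mm [-25.7  60.5] z 33.0 toolx-yaw err deg -0.06 tilt [-0.0003 -0.0033] F(base) [-0.35  5.33  3.67] grip -0.0001
wrist plaque [-30.6  -4.3] [115.4  80.4] 88.22 z 0.04172967846634383
[[-65.88245294 -60.29618607]
 [  9.49373218  47.20495276]]
```

Request:
arm_command --moves '[{"translation":[0,-0.5,0],"rot":[0,0,0],"grip":0},{"translation":[0,-0.5,-1],"rot":[0,0,0],"grip":0},{"translation":[0,0,-2],"rot":[0,0,0],"grip":3},{"translation":[0,0,-2],"rot":[0,0,0],"grip":3},{"translation":[-1.8,2,0],"rot":[0,0,0],"grip":3},{"translation":[-1.8,2,0],"rot":[0,0,0],"grip":3},{"translation":[-1.8,2,0],"rot":[0,0,0],"grip":3},{"translation":[-1.8,2,0],"rot":[0,0,0],"grip":3},{"translation":[0,0,0],"rot":[0,0,0],"grip":3},{"translation":[0,0,0],"rot":[0,0,0],"grip":3}]'

```text
t: 10.05
eef_pos: [0.5265, -0.0962, 0.0839]
ee_rot: [2.423, 2.0, 0.001]
ft_force: [-0.7, 0.3, -0.2]
grip_width: 0.0301
gripper_force: 0.0
```

Run:
```python
from h import *
rep(); p,b,Z,m=wrist_plaque(); q=b[m]*1e3; print(np.percentile(q,[.5,99.5],axis=0))
```

```text
t 10.05 base xy mm [-97.8 -10.5] z 83.9 toolx-yaw err deg -0.11 tilt [0.0002 0.0006] F(base) [ 0.14  0.69 -0.17] grip 0.0301
wrist plaque [-31.2  -6.7] [110.2  80.4] 88.67 z 0.041705263271509786
[[-70.73443527 -60.51370355]
 [  8.40260516  47.30842383]]
```

Request:
arm_command --moves '[{"translation":[0,0,1.5],"rot":[0,0,0],"grip":3},{"translation":[0,0,1.5],"rot":[0,0,0],"grip":3},{"translation":[0,0,1.3],"rot":[0,0,0],"grip":3},{"translation":[0,0,0.7],"rot":[0,0,0],"grip":3},{"translation":[0.6,0,0],"rot":[0,0,0],"grip":3},{"translation":[0.5,0,0],"rot":[0,0,0],"grip":3},{"translation":[0.4,0,0],"rot":[0,0,0],"grip":3},{"translation":[0.4,0,0],"rot":[0,0,0],"grip":3},{"translation":[0.3,0,0],"rot":[0,0,0],"grip":3},{"translation":[0.2,0,0],"rot":[0,0,0],"grip":3},{"translation":[0,0,0],"rot":[0,0,0],"grip":3}]'

```text
t: 11.2
eef_pos: [0.5311, -0.0723, 0.0335]
ee_rot: [2.422, 2.001, 0.0]
ft_force: [1.1, 0.0, 0.0]
grip_width: 0.0303
gripper_force: 0.0
```

Run:
```python
from h import *
rep(); p,b,Z,m=wrist_plaque(); q=b[m]*1e3; print(np.percentile(q,[.5,99.5],axis=0))
```

```text
t 11.20 base xy mm [-73.4 -10.6] z 33.5 toolx-yaw err deg -0.05 tilt [0.0001 0.0003] F(base) [ 0.26 -1.11  0.02] grip 0.0303
wrist plaque [-22.2  -5.8] [110.   80.8] 89.98 z 0.04171660448921613
[[-60.49756099 -59.46475843]
 [ 17.73087501  47.98138417]]
```

Request:
arm_command --moves '[{"translation":[0.1,0,0],"rot":[0,0,0],"grip":3},{"translation":[0.1,0,0],"rot":[0,0,0],"grip":3},{"translation":[0.1,0,0],"rot":[0,0,0],"grip":3},{"translation":[0,0,0],"rot":[0,0,0],"grip":3}]'

```text
t: 11.65
eef_pos: [0.5315, -0.0695, 0.0333]
ee_rot: [-2.422, -2.001, -0.0]
ft_force: [0.3, -0.0, 0.5]
grip_width: 0.0303
gripper_force: 0.1
```

Run:
```python
from h import *
rep(); p,b,Z,m=wrist_plaque(); q=b[m]*1e3; print(np.percentile(q,[.5,99.5],axis=0))
```

```text
t 11.65 base xy mm [-70.6 -10.5] z 33.3 toolx-yaw err deg -0.07 tilt [0.0001 0.    ] F(base) [ 0.03 -0.34  0.52] grip 0.0303
wrist plaque [-20.1  -5.8] [110.1  82.3] 89.92 z 0.04172211552307238
[[-58.35246012 -59.47196132]
 [ 20.35567038  47.8559238 ]]
```

Request:
arm_command --moves '[{"translation":[0.07,0,0],"rot":[0,0,0],"grip":3},{"translation":[0.07,0,0],"rot":[0,0,0],"grip":3},{"translation":[0,0,0],"rot":[0,0,0],"grip":3}]'

```text
t: 12.0
eef_pos: [0.5317, -0.0693, 0.0334]
ee_rot: [2.42, 2.0, -0.003]
ft_force: [-1.3, -5.8, -0.5]
grip_width: 0.0298
gripper_force: 2.9
```

Run:
```python
from h import *
rep()
```

```text
t 12.00 base xy mm [-70.4 -10.6] z 33.4 toolx-yaw err deg -0.03 tilt [-0.0024  0.0002] F(base) [-5.98  0.2  -0.46] grip 0.0298
```

Request:
arm_command --moves '[{"translation":[-0.3,0,0],"rot":[0,0,0],"grip":3},{"translation":[-0.7,0,-0.5],"rot":[0,0,0],"grip":3},{"translation":[0,0,-2],"rot":[0,0,0],"grip":0},{"translation":[0,0,-2.5],"rot":[0,0,0],"grip":0},{"translation":[1.5,-2.2,0],"rot":[0,0,0],"grip":0},{"translation":[1.5,-2.2,0],"rot":[0,0,0],"grip":0},{"translation":[1.5,-2.2,0],"rot":[0,0,0],"grip":0},{"translation":[1.5,-2.4,0],"rot":[0,0,0],"grip":0},{"translation":[0,0,0],"rot":[0,0,0],"grip":0},{"translation":[0,0,0],"rot":[0,0,0],"grip":0}]'

```text
t: 13.0
eef_pos: [0.453, -0.0021, 0.0838]
ee_rot: [2.421, 2.001, 0.001]
ft_force: [-0.2, 0.3, 0.2]
grip_width: -0.0004
gripper_force: 0.0
```

Run:
```python
from h import *
rep(); wrist_plaque()
```

```text
t 13.00 base xy mm [-19.1  79.3] z 83.8 toolx-yaw err deg -0.03 tilt [0.0002 0.0013] F(base) [0.31 0.23 0.25] grip -0.0004
wrist plaque [-18.9  -5.6] [110.9  80.2] 89.75 z 0.041722669212962485
```

Request:
arm_command --moves '[{"translation":[0,0,1.5],"rot":[0,0,0],"grip":0},{"translation":[0,0,1.5],"rot":[0,0,0],"grip":0},{"translation":[0,0,1.3],"rot":[0,0,0],"grip":0},{"translation":[0,0,0.6],"rot":[0,0,0],"grip":0},{"translation":[0,0.5,0],"rot":[0,0,0],"grip":0},{"translation":[0,0.5,0],"rot":[0,0,0],"grip":0},{"translation":[0,0.4,0],"rot":[0,0,0],"grip":0},{"translation":[0,0.2,0],"rot":[0,0,0],"grip":0},{"translation":[0,0.2,0],"rot":[0,0,0],"grip":0},{"translation":[0,0.1,0],"rot":[0,0,0],"grip":0},{"translation":[0,0,0],"rot":[0,0,0],"grip":0}]'

```text
t: 14.15
eef_pos: [0.4716, -0.0057, 0.0346]
ee_rot: [2.422, 2.001, 0.0]
ft_force: [-0.3, 0.2, 1.2]
grip_width: -0.0
gripper_force: 0.6
```

Run:
```python
from h import *
rep(); p,b,Z,m=wrist_plaque(); q=b[m]*1e3; print(np.percentile(q,[.5,99.5],axis=0))
# single stop as the wrist sees it
s=(Z>.035)&(Z<.0393)&(abs(b[...,0]+.02)<.025)&(abs(b[...,1]+.073)<.016); print(s.sum(),np.percentile(b[s]*1e3,[2,98],axis=0))
s=(Z>.0365)&(Z<.0393)&(abs(b[...,0]-.028)<.02)&(abs(b[...,1]+.01)<.05); print(s.sum(),np.percentile(b[s]*1e3,[2,98],axis=0))
```

```text
t 14.15 base xy mm [-19.1  60.3] z 34.6 toolx-yaw err deg -0.06 tilt [0.     0.0001] F(base) [0.17 0.38 1.21] grip -0.0
wrist plaque [-18.5  -4.6] [114.8  80.3] 89.66 z 0.04172140977707626
[[-55.65183684 -60.05724468]
 [ 20.81845452  47.8632635 ]]
535 [[-29.30789576 -77.50059485]
 [ -7.91801636 -64.18886942]]
2635 [[ 20.87095685 -41.870264  ]
 [ 36.69529312  28.91431597]]
```

Request:
arm_command --moves '[{"translation":[0,0.1,0],"rot":[0,0,0],"grip":0},{"translation":[0,0.1,0],"rot":[0,0,0],"grip":0},{"translation":[0,0,0],"rot":[0,0,0],"grip":0}]'

```text
t: 14.5
eef_pos: [0.4724, -0.0058, 0.0343]
ee_rot: [-2.42, -1.999, 0.003]
ft_force: [-5.3, 1.0, 6.2]
grip_width: 0.0003
gripper_force: 4.0
```

```bash
cat >> h.py <<'E'
def gap(sv=None):
    rep(); p,b,Z,m=wrist_plaque(); q=b[m]*1e3
    k=abs(q[:,0]+20)<9; s=(Z>.0362)&(Z<.0395)&(abs(b[...,0]+.02)<.009)&(b[...,1]<-.06)&(b[...,1]>-.09)
    print("plaque -y edge",np.percentile(q[k,1],1).round(1),"stop face",np.percentile(b[s][:,1]*1e3,98).round(1))
    if sv: cv2.imwrite(sv,p["color"][...,::-1])
E
python3 - <<'E'
from h import *
gap("pics/w3.png")
E
```

```text
t 14.50 base xy mm [-19.1  59.6] z 34.3 toolx-yaw err deg -0.06 tilt [-0.0001 -0.0032] F(base) [0.03 5.4  6.23] grip 0.0003
wrist plaque [-18.2  -5.2] [114.4  80. ] 89.58 z 0.04171592027660201
plaque -y edge -59.7 stop face -64.9
```

View pics/w3.png

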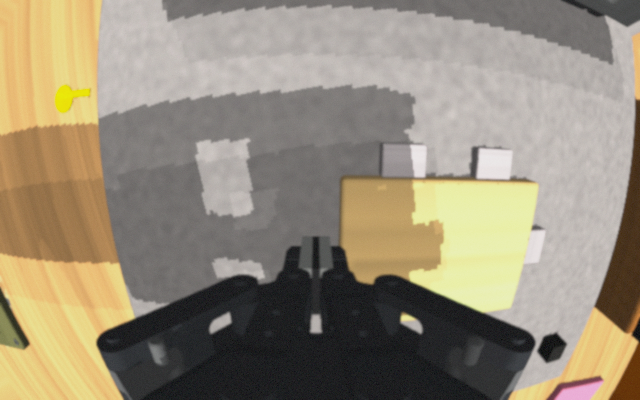

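Request:
arm_command --moves '[{"translation":[0,-0.3,0],"rot":[0,0,0],"grip":0},{"translation":[0,-0.7,-0.5],"rot":[0,0,0],"grip":0},{"translation":[0,0,-2],"rot":[0,0,0],"grip":3},{"translation":[0,0,-2.5],"rot":[0,0,0],"grip":3},{"translation":[-1.8,2,0],"rot":[0,0,0],"grip":3},{"translation":[-1.8,2,0],"rot":[0,0,0],"grip":3},{"translation":[-1.8,2,0],"rot":[0,0,0],"grip":3},{"translation":[-1.2,1.8,0],"rot":[0,0,0],"grip":3},{"translation":[0,0,0],"rot":[0,0,0],"grip":3},{"translation":[0,0,0],"rot":[0,0,0],"grip":3}]'

```text
t: 15.55
eef_pos: [0.5273, -0.0836, 0.0842]
ee_rot: [-2.422, -2.0, 0.0]
ft_force: [-0.2, -0.2, -1.2]
grip_width: 0.03
gripper_force: 0.0
```

Run:
```python
from h import *
gap()
```

```text
t 15.55 base xy mm [-85.2  -9. ] z 84.2 toolx-yaw err deg -0.1 tilt [ 0.0003 -0.0006] F(base) [-0.2   0.12 -1.21] grip 0.03
wrist plaque [-18.8  -7.2] [110.1  79.9] 89.84 z 0.04170733327096024
plaque -y edge -60.4 stop face -63.0
```

Request:
arm_command --moves '[{"translation":[0,0,1.5],"rot":[0,0,0],"grip":3},{"translation":[0,0,1.5],"rot":[0,0,0],"grip":3},{"translation":[0,0,1.4],"rot":[0,0,0],"grip":3},{"translation":[0,0,0.6],"rot":[0,0,0],"grip":3},{"translation":[0.6,0,0],"rot":[0,0,0],"grip":3},{"translation":[0.4,0,0],"rot":[0,0,0],"grip":3},{"translation":[0.2,0,0],"rot":[0,0,0],"grip":3},{"translation":[0.2,0,0],"rot":[0,0,0],"grip":3},{"translation":[0.1,0,0],"rot":[0,0,0],"grip":3},{"translation":[0.1,0,0],"rot":[0,0,0],"grip":3},{"translation":[0,0,0],"rot":[0,0,0],"grip":3}]'

```text
t: 16.7
eef_pos: [0.5312, -0.0692, 0.0351]
ee_rot: [2.42, 2.0, -0.002]
ft_force: [-0.6, -5.5, 1.6]
grip_width: 0.0299
gripper_force: 2.7
```

Run:
```python
from h import *
gap()
```

```text
t 16.70 base xy mm [-70.4 -10.1] z 35.1 toolx-yaw err deg -0.03 tilt [-0.0025  0.0013] F(base) [-5.54 -0.44  1.57] grip 0.0299
wrist plaque [-19.6  -7.2] [109.9  81.3] 89.99 z 0.04174196003033734
plaque -y edge -60.2 stop face -63.2
```

Request:
arm_command --moves '[{"translation":[-0.3,0,0],"rot":[0,0,0],"grip":3},{"translation":[-0.7,0,-0.5],"rot":[0,0,0],"grip":3},{"translation":[-1,0,-3],"rot":[0,0,0],"grip":3},{"translation":[-2,0,-4],"rot":[0,0,0],"grip":3},{"translation":[-4,0,-2],"rot":[0,0,0],"grip":3},{"translation":[-4,0,-2],"rot":[0,0,0],"grip":0},{"translation":[-4,0,-2],"rot":[0,0,0],"grip":0},{"translation":[-4,0,-2],"rot":[0,0,0],"grip":0},{"translation":[-4,0,-2],"rot":[0,0,0],"grip":0},{"translation":[-4,0,-2],"rot":[0,0,0],"grip":0}]'

```text
t: 17.75
eef_pos: [0.4771, -0.3446, 0.2305]
ee_rot: [2.422, 2.0, 0.001]
ft_force: [0.2, -0.1, 0.3]
grip_width: 0.0002
gripper_force: 0.0
```

Run:
```python
from h import *
rep(); p=imaging.capture("top"); m=plaque(p,0); W=cloud(p); b=tobase(W); q=b[m]*1e3; print(np.percentile(q,[.5,99.5],axis=0))
cv2.imwrite("pics/t2.png",cv2.resize(p["color"][145:235,280:380][...,::-1],None,fx=6,fy=6,interpolation=cv2.INTER_CUBIC))
# screen angle: points above bed, high
Z=W[...,2]; s=(Z>.12)&(b[...,0]>.05)&(b[...,0]<.2)&(abs(b[...,1])<.15)
r=np.hypot(b[s][:,0]-.13,Z[s]-.057); print("screen pts",s.sum(),"x",np.percentile(b[s][:,0],[2,50,98]),"z",np.percentile(Z[s],[2,50,98]),"y",np.percentile(b[s][:,1],[1,99]))
```

```text
t 17.75 base xy mm [-351.    -8.6] z 230.5 toolx-yaw err deg -0.09 tilt [0.0004 0.0006] F(base) [-0.09 -0.19  0.33] grip 0.0002
plaque base [-19.6  -9.6] [108.8  78.2] 90.0
[[-57.99157209 -62.76611639]
 [ 19.02822895  44.48563903]]
screen pts 1209 x [0.08252376 0.09299956 0.10357134] z [0.30022163 0.30852656 0.31197821] y [-0.13571227  0.14003717]
```

View pics/t2.png

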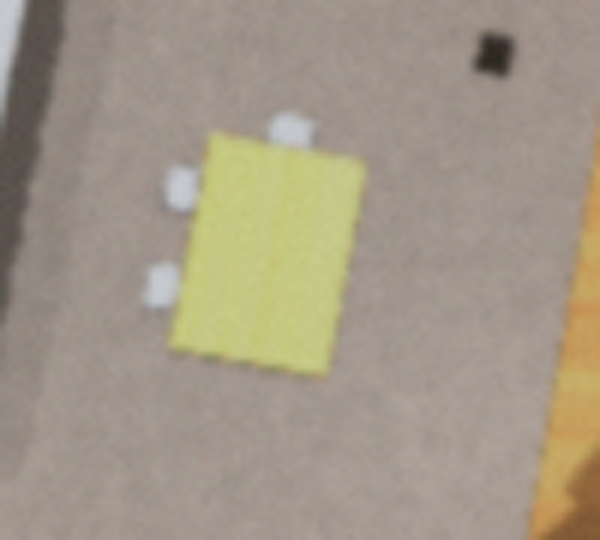

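The top crop shows the plaque at (270,255), touching the two hinge-side stops (182,188) and (160,285) and the side stop (290,132). The depth fit gives base (-19.6, -9.6) mm at 90.0°, so it is home. The screen is at about 1.42 rad. Next I go over it to its outer side.

Request:
arm_command --moves '[{"translation":[2,0,-3],"rot":[0,0,0],"grip":0},{"translation":[3,0,-3],"rot":[0,0,0],"grip":0},{"translation":[4,0,-3],"rot":[0,0,0],"grip":0},{"translation":[4,0,-2.5],"rot":[0,0,0],"grip":0},{"translation":[4,0,-2],"rot":[0,0,0],"grip":0},{"translation":[4,0,0],"rot":[0,0,0],"grip":0},{"translation":[4,-0.4,0],"rot":[0,0,0],"grip":0},{"translation":[4,-0.5,0],"rot":[0,0,0],"grip":0},{"translation":[4,0,0],"rot":[0,0,0],"grip":0},{"translation":[4,0,0],"rot":[0,0,0],"grip":0},{"translation":[4,0,0],"rot":[0,0,0],"grip":0},{"translation":[4,0,0],"rot":[0,0,0],"grip":0},{"translation":[4,0,0],"rot":[0,0,0],"grip":0},{"translation":[2,0,0],"rot":[0,0,0],"grip":0},{"translation":[0,0,0],"rot":[0,0,0],"grip":0}]'

```text
t: 19.3
eef_pos: [0.5651, 0.1618, 0.3639]
ee_rot: [-2.418, -2.004, 0.0]
ft_force: [0.3, -0.4, 0.1]
grip_width: -0.0
gripper_force: 0.0
```

Run:
```python
from h import *
rep()
```

```text
t 19.30 base xy mm [163.  -0.] z 363.9 toolx-yaw err deg 0.14 tilt [ 0.0005 -0.0011] F(base) [-0.38 -0.38  0.1 ] grip -0.0
```

Run:
```python
import numpy as np
th=np.concatenate([[1.424],np.linspace(1.424,.10,41)[1:],np.linspace(.1,0,9)[1:]])
x=130-244*np.cos(th)+11*np.sin(th)+11; z=57+244*np.sin(th)+11*np.cos(th)
print(x[0],z[0],x[-1],z[-1])
dx=np.diff(x)/10; dz=-np.diff(z)/10
cx=np.round(np.cumsum(dx),2);cz=np.round(np.cumsum(dz),2)
print([(round(float(a),2),round(float(b),2)) for a,b in zip(np.diff(np.r_[0,cx]),np.diff(np.r_[0,cz]))])
```

```text
116.19189242186873 299.98468634544 -103.0 68.0
[(-0.8, 0.1), (-0.8, 0.12), (-0.8, 0.15), (-0.79, 0.17), (-0.78, 0.2), (-0.78, 0.23), (-0.76, 0.25), (-0.76, 0.28), (-0.75, 0.3), (-0.74, 0.33), (-0.73, 0.35), (-0.72, 0.37), (-0.7, 0.4), (-0.69, 0.42), (-0.68, 0.45), (-0.66, 0.46), (-0.64, 0.49), (-0.63, 0.51), (-0.61, 0.53), (-0.59, 0.55), (-0.58, 0.57), (-0.55, 0.58), (-0.54, 0.61), (-0.51, 0.62), (-0.5, 0.64), (-0.47, 0.66), (-0.45, 0.67), (-0.43, 0.68), (-0.41, 0.7), (-0.38, 0.72), (-0.36, 0.72), (-0.33, 0.74), (-0.31, 0.74), (-0.29, 0.76), (-0.26, 0.76), (-0.23, 0.78), (-0.21, 0.78), (-0.18, 0.79), (-0.16, 0.79), (-0.13, 0.8), (-0.04, 0.3), (-0.04, 0.3), (-0.03, 0.31), (-0.03, 0.3), (-0.03, 0.3), (-0.02, 0.31), (-0.02, 0.3), (-0.02, 0.31)]
```

Request:
arm_command --moves '[{"translation":[0,0,2],"rot":[0,0,0],"grip":0},{"translation":[0,0,2],"rot":[0,0,0],"grip":0},{"translation":[0,0,1.6],"rot":[0,0,0],"grip":0},{"translation":[0,0,0.8],"rot":[0,0,0],"grip":0},{"translation":[-1.5,0,0],"rot":[0,0,0],"grip":0},{"translation":[-1.5,0,0],"rot":[0,0,0],"grip":0},{"translation":[-0.7,0,0],"rot":[0,0,0],"grip":0},{"translation":[0,0,0],"rot":[0,0,0],"grip":0}]'

```text
t: 20.1
eef_pos: [0.5587, 0.1218, 0.3018]
ee_rot: [2.423, 1.997, 0.003]
ft_force: [-0.1, -0.3, -0.1]
grip_width: -0.0
gripper_force: 0.0
```

Run:
```python
from h import *
rep()
```

```text
t 20.10 base xy mm [122.4  -1.3] z 301.8 toolx-yaw err deg -0.19 tilt [0.0007 0.0023] F(base) [-0.27  0.   -0.06] grip -0.0
```

Request:
arm_command --moves '[{"translation":[-0.3,0,0.1],"rot":[0,0,0],"grip":0},{"translation":[-0.3,0,0.1],"rot":[0,0,0],"grip":0},{"translation":[-0.4,0,0.05],"rot":[0,0,0],"grip":0},{"translation":[-0.4,0,0.05],"rot":[0,0,0],"grip":0},{"translation":[-0.8,0,0.12],"rot":[0,0,0],"grip":0},{"translation":[-0.8,0,0.15],"rot":[0,0,0],"grip":0},{"translation":[-0.79,0,0.17],"rot":[0,0,0],"grip":0},{"translation":[-0.78,0,0.2],"rot":[0,0,0],"grip":0},{"translation":[-0.78,0,0.23],"rot":[0,0,0],"grip":0},{"translation":[-0.76,0,0.25],"rot":[0,0,0],"grip":0}]'

```text
t: 21.1
eef_pos: [0.5468, 0.0623, 0.2862]
ee_rot: [2.422, 2.0, 0.0]
ft_force: [1.0, 2.6, 2.1]
grip_width: -0.0006
gripper_force: 1.5
```

```bash
cat >> h.py <<'E'
def arc():
    rep(); s=state(); x=tobase(s["eef_pos"])[0]*1e3-11-130; z=s["eef_pos"][2]*1e3-57
    rho=np.sqrt(x*x+z*z-121); print("corner: theta",round(np.arctan2(z,-x)-np.arctan2(11,rho),3),"rho",round(rho,1))
E
python3 - <<'E'
from h import *
arc()
E
```

```text
t 21.10 base xy mm [61.8 -0.8] z 286.2 toolx-yaw err deg -0.08 tilt [-0.0002  0.0005] F(base) [ 2.69 -0.47  2.08] grip -0.0006
corner: theta 1.193 rho 242.2
```

Request:
arm_command --moves '[{"translation":[-0.76,0,0.26],"rot":[0,0,0],"grip":0},{"translation":[-0.75,0,0.28],"rot":[0,0,0],"grip":0},{"translation":[-0.74,0,0.31],"rot":[0,0,0],"grip":0},{"translation":[-0.73,0,0.35],"rot":[0,0,0],"grip":0},{"translation":[-0.72,0,0.37],"rot":[0,0,0],"grip":0},{"translation":[-0.7,0,0.4],"rot":[0,0,0],"grip":0},{"translation":[-0.69,0,0.42],"rot":[0,0,0],"grip":0},{"translation":[-0.68,0,0.45],"rot":[0,0,0],"grip":0},{"translation":[-0.66,0,0.46],"rot":[0,0,0],"grip":0},{"translation":[-0.64,0,0.49],"rot":[0,0,0],"grip":0},{"translation":[-0.63,0,0.51],"rot":[0,0,0],"grip":0},{"translation":[-0.61,0,0.53],"rot":[0,0,0],"grip":0},{"translation":[-0.59,0,0.55],"rot":[0,0,0],"grip":0},{"translation":[-0.58,0,0.57],"rot":[0,0,0],"grip":0},{"translation":[-0.55,0,0.58],"rot":[0,0,0],"grip":0},{"translation":[-0.54,0,0.61],"rot":[0,0,0],"grip":0}]'

```text
t: 22.7
eef_pos: [0.5266, -0.0411, 0.2142]
ee_rot: [-2.422, -2.001, 0.001]
ft_force: [0.7, 0.8, 1.9]
grip_width: 0.0001
gripper_force: 1.1
```

Run:
```python
from h import *
arc()
```

```text
t 22.70 base xy mm [-43.6  -0.4] z 214.2 toolx-yaw err deg -0.07 tilt [-0.0002 -0.0004] F(base) [ 0.88 -0.5   1.86] grip 0.0001
corner: theta 0.66 rho 242.2
```

Request:
arm_command --moves '[{"translation":[-0.51,0,0.62],"rot":[0,0,0],"grip":0},{"translation":[-0.5,0,0.64],"rot":[0,0,0],"grip":0},{"translation":[-0.47,0,0.66],"rot":[0,0,0],"grip":0},{"translation":[-0.45,0,0.67],"rot":[0,0,0],"grip":0},{"translation":[-0.43,0,0.68],"rot":[0,0,0],"grip":0},{"translation":[-0.41,0,0.7],"rot":[0,0,0],"grip":0},{"translation":[-0.38,0,0.72],"rot":[0,0,0],"grip":0},{"translation":[-0.36,0,0.72],"rot":[0,0,0],"grip":0},{"translation":[-0.33,0,0.74],"rot":[0,0,0],"grip":0},{"translation":[-0.31,0,0.74],"rot":[0,0,0],"grip":0},{"translation":[-0.29,0,0.76],"rot":[0,0,0],"grip":0},{"translation":[-0.26,0,0.76],"rot":[0,0,0],"grip":0},{"translation":[-0.23,0,0.78],"rot":[0,0,0],"grip":0},{"translation":[-0.21,0,0.78],"rot":[0,0,0],"grip":0},{"translation":[-0.12,0,0.5],"rot":[0,0,0],"grip":0},{"translation":[-0.1,0,0.4],"rot":[0,0,0],"grip":0}]'

```text
t: 24.3
eef_pos: [0.5165, -0.0931, 0.1053]
ee_rot: [-2.422, -2.0, 0.0]
ft_force: [0.0, 0.4, 1.1]
grip_width: 0.0001
gripper_force: 0.8
```

Run:
```python
from h import *
arc()
```

```text
t 24.30 base xy mm [-96.6  -0.2] z 105.3 toolx-yaw err deg -0.08 tilt [ 0.0004 -0.0007] F(base) [0.4  0.07 1.09] grip 0.0001
corner: theta 0.155 rho 242.2
```

Request:
arm_command --moves '[{"translation":[-0.05,0,0.4],"rot":[0,0,0],"grip":0},{"translation":[-0.05,0,0.4],"rot":[0,0,0],"grip":0},{"translation":[-0.05,0,0.4],"rot":[0,0,0],"grip":0},{"translation":[-0.04,0,0.4],"rot":[0,0,0],"grip":0},{"translation":[-0.03,0,0.3],"rot":[0,0,0],"grip":0},{"translation":[-0.03,0,0.3],"rot":[0,0,0],"grip":0},{"translation":[-0.03,0,0.3],"rot":[0,0,0],"grip":0},{"translation":[-0.02,0,0.3],"rot":[0,0,0],"grip":0},{"translation":[-0.02,0,0.2],"rot":[0,0,0],"grip":0},{"translation":[0,0,0.2],"rot":[0,0,0],"grip":0},{"translation":[0,0,0.2],"rot":[0,0,0],"grip":0},{"translation":[0,0,0.1],"rot":[0,0,0],"grip":0},{"translation":[0,0,0],"rot":[0,0,0],"grip":0}]'

```text
t: 25.6
eef_pos: [0.5161, -0.0962, 0.0708]
ee_rot: [-2.422, -2.0, -0.0]
ft_force: [0.6, -0.6, 0.5]
grip_width: -0.0001
gripper_force: 0.2
```

Run:
```python
from h import *
arc()
```

```text
t 25.60 base xy mm [-99.7  -0.3] z 70.8 toolx-yaw err deg -0.07 tilt [ 0.0004 -0.0002] F(base) [-0.44 -0.73  0.46] grip -0.0001
corner: theta 0.012 rho 240.8
```

Request:
arm_command --moves '[{"translation":[0,0,0.1],"rot":[0,0,0],"grip":0},{"translation":[0,0,0.1],"rot":[0,0,0],"grip":0},{"translation":[0,0,0.1],"rot":[0,0,0],"grip":0},{"translation":[0,0,0.05],"rot":[0,0,0],"grip":0},{"translation":[0,0,0],"rot":[0,0,0],"grip":0}]'

```text
t: 26.1
eef_pos: [0.5161, -0.0963, 0.068]
ee_rot: [-2.422, -2.0, 0.0]
ft_force: [-1.9, 0.3, 5.5]
grip_width: -0.0003
gripper_force: 2.5
```

Run:
```python
from h import *
arc()
```

```text
t 26.10 base xy mm [-99.8  -0.4] z 68.0 toolx-yaw err deg -0.07 tilt [ 0.0001 -0.0005] F(base) [-0.08  1.9   5.51] grip -0.0003
corner: theta -0.0 rho 240.8
```

Request:
arm_command --moves '[{"translation":[0,0,0.05],"rot":[0,0,0],"grip":0},{"translation":[0,0,0.05],"rot":[0,0,0],"grip":0},{"translation":[0,0,0],"rot":[0,0,0],"grip":0}]'

```text
t: 26.4
eef_pos: [0.5162, -0.0963, 0.0679]
ee_rot: [-2.422, -2.0, 0.001]
ft_force: [-4.1, 1.9, 10.0]
grip_width: 0.0
gripper_force: 5.1
```

Run:
```python
from h import *
arc()
```

```text
t 26.40 base xy mm [-99.8  -0.4] z 67.9 toolx-yaw err deg -0.07 tilt [ 0.     -0.0008] F(base) [ 1.09  4.37 10.05] grip 0.0
corner: theta -0.0 rho 240.8
```

Closed: pressing harder no longer moves it (z 67.9 against the expected 68). I lift off and check.

Request:
arm_command --moves '[{"translation":[0,0,-0.2],"rot":[0,0,0],"grip":0},{"translation":[0,0,-0.5],"rot":[0,0,0],"grip":0},{"translation":[0,0,-2],"rot":[0,0,0],"grip":0},{"translation":[0,0,-4],"rot":[0,0,0],"grip":0},{"translation":[-2,0,-4],"rot":[0,0,0],"grip":0},{"translation":[-4,0,-3],"rot":[0,0,0],"grip":0},{"translation":[-4,0,0],"rot":[0,0,0],"grip":0},{"translation":[-4,0,0],"rot":[0,0,0],"grip":0},{"translation":[-4,0,0],"rot":[0,0,0],"grip":0},{"translation":[-4,0,0],"rot":[0,0,0],"grip":0},{"translation":[-4,0,0],"rot":[0,0,0],"grip":0},{"translation":[0,0,0],"rot":[0,0,0],"grip":0}]'

```text
t: 27.6
eef_pos: [0.4659, -0.3554, 0.2033]
ee_rot: [2.426, 1.995, -0.001]
ft_force: [-0.1, 0.8, 1.2]
grip_width: 0.0001
gripper_force: 0.0
```

Run:
```python
from h import *
rep(); p=imaging.capture("top"); W=cloud(p); b=tobase(W); Z=W[...,2]
s=(abs(b[...,0]+.114)<.007)&(abs(b[...,1])<.12); print("free bar z",np.nanmedian(Z[s]),s.sum())
s=(abs(b[...,0]+.02)<.09)&(abs(abs(b[...,1])-.129)<.006); s&=Z>.055; c=np.polyfit(b[s][:,0],Z[s],1); print("side bars slope rad",-c[0],"z",c[1],s.sum())
cv2.imwrite("pics/t3.png",cv2.resize(p["color"][100:270,200:420][...,::-1],None,fx=3.5,fy=3.5,interpolation=cv2.INTER_CUBIC))
```

```text
t 27.60 base xy mm [-3.637e+02  3.000e-01] z 203.3 toolx-yaw err deg -0.34 tilt [-0.001  -0.0001] F(base) [0.73 0.2  1.24] grip 0.0001
free bar z 0.06744385003252609 406
side bars slope rad 0.0007346408469974646 z 0.0674671909681113 514
```

View pics/t3.png

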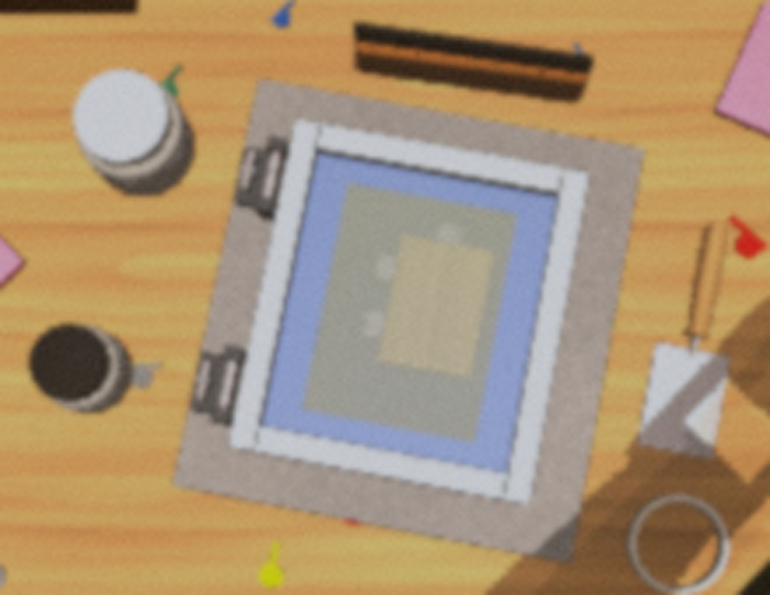

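The top picture shows the screen closed and level (slope 0.0007 rad). Through the mesh the plaque at (435,305) still touches the stops at (385,267), (373,322) and (450,235), and the things around the base are where they were.

```bash
python3 -c "
from h import *
print(finish_job())"
```

```text
the job is handed in; nothing more can be done
None
```

The job is handed in: the plaque sits square against all three stops (measured within about 0.5 mm of home, before the screen was lowered), the screen is fully closed and level over it, and the things around the base look to be where they were.

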